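# Close and pin the clamshell jig and keep it pressed shut

## Robot

A 6-joint arm with a two-finger parallel gripper is mounted at the origin on the work surface; the furniture and walls round the work are solid. World frame = base frame: x ahead of the robot, y to its left, z up, the work surface at z = 0. Lengths are in mm, angles in rad, forces in N, time in s.
With the tool pointing down it reaches from about 350 to 775 mm from the base axis. Payload 7.3 kg.
Tool frame: the origin (TCP) lies midway between the tips of the shut fingers; the grasp point (between the pads) lies 19 mm behind it; z points along the fingers, y is the line along which they close (so a half turn about z gives the same grasp; the last joint's range is limited). The gripper opens to 92 mm and grips with 3 to 60 N. Pads are 19 mm wide; open, the fingers measure 130 mm over their backs; the gripper's body (75 mm by 190 mm) begins 47 mm behind the grasp point.
Start: joints at [-1.348, 0.342, 1.524, -0, 1.275, -0.146], TCP at [189.284, -489.711, 226.741] pointing down, gripper open.
Joint ranges: [-2.53, 2.53], [-0.77, 2.02], [0.04, 2.7], [-1, 4.14], [0.28, 2.66], [-3.11, 3.11]. Speed limits (rad/s): [2.57, 2.57, 3.14, 3.14, 3.14, 3.14].

## Interface

Orientations are given as [roll, pitch, yaw] about the fixed x, y, z axes, in that order (R = Rz(yaw) Ry(pitch) Rx(roll)).
In Python, from plant import bot gives the robot as it stands.
- The arm moves only by the tool jog_arm, never from a script. Its arguments are lists of equal length, an entry for each row: "dp": the shift along the tool's x, y, z in m, a list of three; "twist": the turn about the tool's z in degrees. A call has 1 to 10 rows; each row shifts and turns the commanded pose from where the row before left it, along the tool's axes as they then stand; what a row does not reach is not made up. A row lasts 1/8 s, in which the tool goes at most 62.5 mm and 10.7 degrees, less where a joint would pass 70% of its speed; a pose out of reach is approached as far as the arm can. A call is refused whole if a number of a shift passes 0.0625 or a number of a turn 10.7, either way. A call with a gripper value outside its range is refused whole. "jaw" is the finger opening in m, from 0 to 0.0918, set as the call begins (left out, the last holds). The fingers move at their own pace and stop on an object; the grip force is fixed at half the most. Time passes only in rows, so rows that do not move let the fingers close. It gives the time, the measured TCP pose, the force, the opening and the grip force at its end, in the units of the state.
- bot.get_obs(): the state, without advancing time (a new reading comes with each control period).
- bot.capture(name): name is "side" or "top"; returns the picture (480x640x3 uint8, blue, green, red); there is no depth.
- bot.camera_params(name): a dict with "fx", "fy", "cx", "cy" (pixels), "R" (3x3) and "t" (3): a world point X has camera coordinates R X + t. Camera axes: x right, y down, z forward; pixel columns grow to the right and rows downward; lengths in mm; the calibration is good to about 2 mm. A picture is of the moment at which its call begins. camera_params takes no time and is no camera call.
- bot.close_job(): hands the job in; it is judged then, once.
Trained networks look in the newest picture that a camera, given by its name, has taken for a name from the list of things; names that differ only in an ending like _2 or _b are one class to them, and where a whole thing is asked for, a point or a joint stands for the part that bears it (a point fixed in the world has none). Each returns a list of dicts, best first, with "confidence" (0 to 1); they miss things now and then, are a little off and sometimes report something else, mostly with a low value. They report only what shows in the picture. A call takes as long as a camera call. They do not tell look-alikes from the thing itself.
- bot.find_in(camera, label): "bbox" ([centre column, centre row, width, height] in pixels, round what is visible of it).
- bot.masks_of(camera, label): "pixels" (480x640 bool, what is visible of it) and "bbox" ([centre column, centre row, width, height] in pixels, round what is visible of it).
The state is a dict: "time": time; "joint_positions": joint angles; "dq": joint speeds; "tau": joint torques, N m; "tool_pos": TCP position; "tcp_rot": TCP orientation; "contact_force": force on the tool from outside, world axes, zero at the start; "moment": the same for the moment, N m; "grip_width": finger opening in mm; "finger_force": force on a finger pad.
Only numpy, scipy, OpenCV 4.12 (cv2) and the standard library are available. Lean on these libraries where they do the work, as an engineer would, in place of code of your own. Each camera call takes 0.05 s, during which the arm holds its last target. There are 200 camera calls.

## Task

Slide the steel strip into the clamshell jig until you feel it fully home against the stop, swing the blue upper half down over it, and push the locating pin from its stand through both halves until its flange lies on the blue half. Springs lift the upper half a little, so finish with your hand still on the pin, pressing it down firmly so that the jig is held fully shut; do not let go at the end. Leave the white mug on the right, the tape measure and the spray can where they are.

Things in the scene. Friction and masses are not known exactly. Their poses are not given: they have to be found in the camera images.
- jig: lower half of the jig: grey metal block 130 x 120 mm, 29 mm high, bolted down. Origin: centre of its underside; x from the open front to the hinge at the back, y left, z up. Channel along x, 40 mm wide, centred on y = -15 mm, floor at z = 22 mm, open at the front (x = -65 mm). Its stop is at the back, under the hinge; fully home, the strip's middle is at x = -14 mm and 8 mm stick out in front
- base_hole (a point): mouth of the pin hole in the lower half, on its top face, at jig x = -35, y = 32.5, z = 29 mm. The hole is upright, 13 mm wide, right through
- lid (a joint): hinge angle of the blue upper half: 0 = swung down onto its springs, grows as it opens. Starts wide open, held by friction; below about 0.7 rad it sinks by itself. Blue plate 8 mm thick, 118 mm wide, 143 mm from hinge axis to front edge. A lip under the front edge drops just before the strip's end, but lands on a strip not fully home
- lid_spring (a joint): further angle, about the same axis, by which springs lift the blue plate: 0.055 rad when free (5 mm at the pin hole), 0 = pressed fully shut, which takes about 5 N at the pin hole; springs up when released. The plate's angle is lid + lid_spring
- lid_hinge (a point): point on the hinge axis, mid-width, at jig x = 60, y = 0, z = 34 mm (axis along jig y); fixed. At plate angle a = lid + lid_spring, a point of the plate's middle plane at distance r from the axis is at jig x = 60 - r cos a, z = 34 + r sin a
- lid_press (a point): place on the outer (upper) face of the blue upper half to push it, 128 mm from the hinge axis, in line with the pin hole (jig y = 32.5 mm), 4 mm outside the plate's middle plane; moves with it
- lid_hole (a point): mouth of the pin hole on the outer face of the blue upper half, 95 mm from the hinge axis; moves with it. The hole is 13 mm wide and in line with the hole below when shut; the shut face is at z = 38 mm
- strip_mid (a point): centre of the flat steel strip, 118 x 36 x 6 mm, 0.2 kg, that lies loose in the jig's channel and sticks out at the front; x along its length (parallel to the jig's x, same way)
- pin_knob (a point): centre of the red round knob of the locating pin: knob 22 mm in diameter, 36 mm high; under it a steel flange 28 mm wide, 4 mm thick, then the shank, 10 mm thick, 34 mm long, with tapered nose. The pin stands upright in the stand; z up along the pin. The flange's underside is 22 mm, the tip 56 mm below this point
- pin_tip (a point): tip (lower end) of the pin's shank
- pin: the locating pin, 74 mm long, 70 g; origin at its lower tip, z up along it
- stand: black block 56 x 56 x 40 mm, fixed to the table, holding the pin in a 13 mm hole in its middle, the flange lying on its top; origin at the centre of its underside
- coffee_mug: white mug 92 x 126 x 95 mm on the right of the table, a bystander; origin at its underside
- tape_measure: yellow tape measure 36 x 68 x 62 mm, a bystander; origin at its underside
- spray_can: spray can 66 mm thick, 212 mm high, a bystander; origin at its underside
Mind the look-alikes: they are no part of the job. Leave any green look-alike of the pin alone.

How it is judged (in metres and radians):
On the way, in this order (a step that is already met when the one before it is completed fails the run):
1. the strip is slid fully home against the stop (x of strip_mid in the frame of jig above -0.0168 m), for 0.2 s.
2. the upper half is swung down (value of joint lid below 0.03 rad), for 0.2 s.
3. the pin is through the upper half and in the hole of the lower half (z of pin_tip in the frame of jig below 0.02 m and horizontal distance between pin_tip and base_hole below 0.006 m and value of joint lid below 0.03 rad), for 0.2 s.
At the end, for the whole second after the job is handed in: The hand still presses on the pin at the end (over 3 N, passed on to the jig); upper half shut (under 0.015 rad); pin upright through both holes (tip within 5 mm of the axis), flange within 3.5 mm of the shut upper face; strip within 3.5 mm of the stop (x of strip_mid in the frame of jig above -0.0175 m and value of joint lid below 0.01 rad and value of joint lid_spring below 0.015 rad and z of pin_tip in the frame of jig below 0.0075 m and horizontal distance between pin_tip and base_hole below 0.005 m and angle between the z axis of pin and the z axis of jig, either way round below 0.15 rad and contact force between pin and jig above 3 N and contact force between the fingers and pin above 3 N); the arm keeps its last pose, push and grip.
It fails at once if the mug is moved more than 3 cm (distance of coffee_mug from where it was at the start of the episode above 0.03 m).
It fails at once if the tape measure is moved more than 3 cm (distance of tape_measure from where it was at the start of the episode above 0.03 m).
It fails at once if the spray can is moved more than 3 cm (distance of spray_can from where it was at the start of the episode above 0.03 m).
It also fails if it takes over 64 s, if anything falls off the work surface, if the arm or the gripper's body presses on something with over 40 N, if the wrist force passes 120 N, or if a joint passes its speed limit or range.

## Working session

There is one attempt and no reset: what is moved stays moved. The work goes in short steps, Python scripts to look and compute and a tool call to move; the robot and the scene stay as the last step left them, time stands still between calls to the robot, and variables do not carry over. Pictures are saved under pics/ and viewed, at most 10 in all, crops included, and the job is handed in when it is done.

Besides the shell and the picture viewer there is one more tool, called after "Request:" as name([rows], argument=value, ...), one row to a line, values as JSON. jog_arm: Moves the arm, as the interface text tells. Its arguments: {"type":"object","properties":{"dp":{"type":"array"},"twist":{"type":"array"},"jaw":{"type":"number"}},"required":["dp","twist"]}

```bash
mkdir -p pics
cat > h.py <<'E'
import numpy as np, cv2
from plant import bot
def ray(cam,u,v):
    p=bot.camera_params(cam);R=np.array(p["R"]);t=np.array(p["t"]).ravel()
    d=R.T@np.array([(u-p["cx"])/p["fx"],(v-p["cy"])/p["fy"],1.]);return -R.T@t,d
def atz(cam,u,v,z):
    o,d=ray(cam,u,v);return o+d*(z-o[2])/d[2]
def tri(a,b):
    (o1,d1),(o2,d2)=ray("top",*a),ray("side",*b)
    A=np.c_[d1,-d2];s=np.linalg.lstsq(A,o2-o1,rcond=None)[0]
    p,q=o1+s[0]*d1,o2+s[1]*d2;return (p+q)/2,np.linalg.norm(p-q)
def proj(cam,X):
    p=bot.camera_params(cam);c=np.array(p["R"])@np.array(X)+np.array(p["t"]).ravel()
    return np.array([p["fx"]*c[0]/c[2]+p["cx"],p["fy"]*c[1]/c[2]+p["cy"]])
E
python3 - <<'E'
from h import *
np.set_printoptions(precision=1,suppress=True)
for c in("top","side"):
    im=bot.capture(c);cv2.imwrite(f"pics/{c}0.png",im)
    print(c,ray(c,320,240)[0],bot.camera_params(c)["fx"])
    for l in("jig","lid","strip_mid","pin_knob","pin","stand","coffee_mug","tape_measure","spray_can"):
        for d in bot.masks_of(c,l)[:3]:
            m=d["pixels"].astype(np.uint8);r=cv2.minAreaRect(cv2.findNonZero(m))
            print(l,round(d["confidence"],2),np.array(d["bbox"]),"rect",np.round(cv2.boxPoints(r)).astype(int).tolist())
print(bot.get_obs())
E
```

```text
top [ 377.6   -3.4 1487.4] 437.0925358952895
jig 0.82 [299.4 222.2  44.5  43.3] rect [[276, 203], [315, 199], [320, 239], [281, 243]]
lid 0.6 [296.1 209.6  40.8  19.7] rect [[278, 201], [315, 201], [315, 218], [278, 218]]
lid 0.29 [417.5 256.1  11.2   9.5] rect [[414, 253], [421, 253], [421, 259], [414, 259]]
strip_mid 0.64 [306.1 238.   11.6  37.6] rect [[299, 219], [310, 218], [312, 252], [301, 253]]
pin_knob 0.61 [417.5 256.3   7.2  12. ] rect [[413, 253], [421, 253], [421, 260], [413, 260]]
pin_knob 0.4 [296.7 211.1  41.   16.1] rect [[278, 201], [315, 201], [315, 218], [278, 218]]
pin 0.48 [419.4 255.8  11.8  10. ] rect [[413, 260], [413, 253], [422, 253], [422, 260]]
pin 0.45 [443.4 253.2   6.3   9.4] rect [[438, 250], [447, 250], [447, 257], [438, 257]]
pin 0.41 [297.1 209.2  38.2  18.5] rect [[278, 217], [279, 198], [316, 201], [314, 220]]
stand 0.55 [415.9 258.7  23.5  22.8] rect [[403, 262], [409, 245], [427, 252], [421, 269]]
coffee_mug 0.64 [459.7 294.9  35.8  38.8] rect [[434, 292], [460, 268], [481, 290], [455, 314]]
tape_measure 0.71 [393.4 189.8  23.1  23. ] rect [[38
[... 895 characters left out ...]
 307], [349, 339]]
coffee_mug 0.55 [338.8 217.3  57.6  77.7] rect [[290, 199], [340, 174], [374, 242], [324, 267]]
tape_measure 0.96 [424.  286.9  34.4  35.1] rect [[402, 295], [412, 267], [445, 278], [436, 307]]
spray_can 0.82 [327.8 163.6  18.6  68.9] rect [[314, 197], [319, 129], [339, 131], [335, 199]]
{'time': 1.0, 'joint_positions': array([-1.3,  0.3,  1.5, -0. ,  1.3, -0.1]), 'dq': array([ 0.,  0., -0., -0.,  0., -0.]), 'tau': array([  0. , -43.1, -24.4,   0.1,   0. ,   0. ]), 'tool_pos': array([ 189.3, -489.7,  226.7]), 'tcp_rot': array([3.1, 0. , 0.4]), 'contact_force': array([ 0.1, -0.1, -0.4]), 'moment': array([ 0., -0., -0.]), 'finger_force': 0.0, 'grip_width': 91.76945076450387}
```

View pics/top0.png

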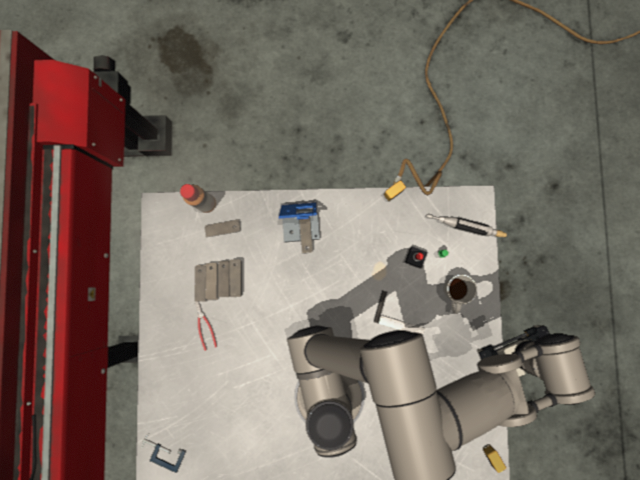

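View pics/side0.png

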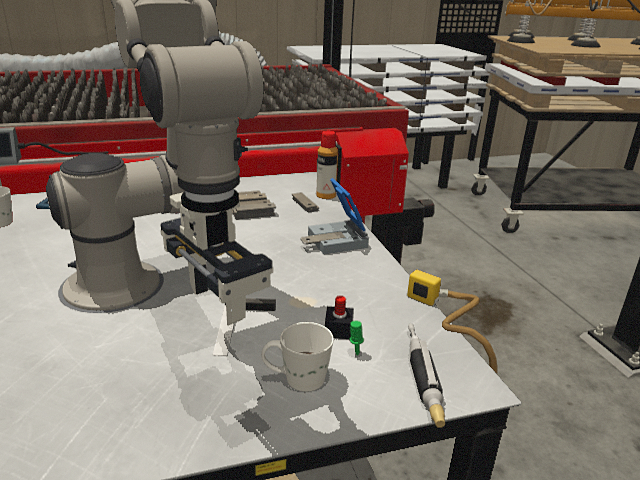

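The top view shows the jig at about (299,222) with its lid tilted towards the robot, the red pin in its stand at (418,256) and the green look-alike at (443,252). The side view shows the red pin at (341,307), the jig at (337,240), the lid rising to (337,180), and the mug at (305,355). I'll zoom in on the jig and stand in both views.

Run:
```python
from h import *
t=cv2.imread("pics/top0.png");s=cv2.imread("pics/side0.png")
def crop(im,u,v,w,h,k):
    return cv2.resize(im[v:v+h,u:u+w],None,fx=k,fy=k,interpolation=cv2.INTER_CUBIC)
a=crop(t,268,192,66,50,6);a2=crop(t,268,215,66,50,6)
A=np.hstack([crop(t,270,192,60,66,6),crop(t,396,232,60,66,6)])
B=np.hstack([crop(s,290,170,90,90,5),crop(s,305,275,70,90,5)])
cv2.imwrite("pics/A.png",A);cv2.imwrite("pics/B.png",B)
```

```text
(no output)
```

View pics/A.png

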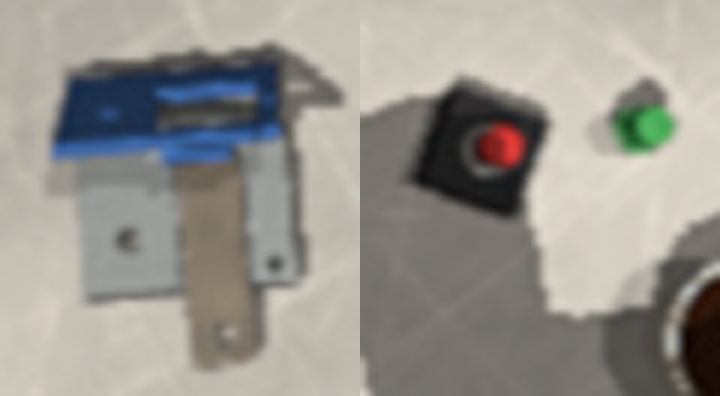

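View pics/B.png

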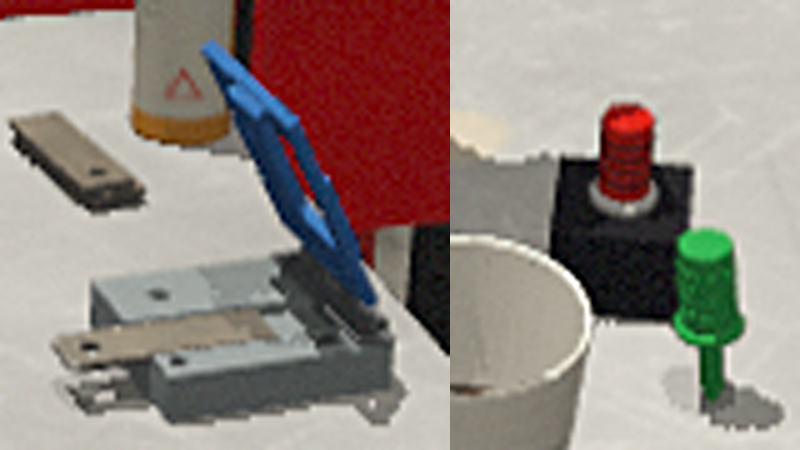

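The crops show the jig's top corners, base hole, strip end and lid edges clearly. In the top view they are the base hole at (291,231), the front-left corner at (284,241) and the front-right corner at (320,239). I'll fit the pose from these.

```bash
cat > fit.py <<'E'
from h import *
from scipy.optimize import least_squares
np.set_printoptions(precision=2,suppress=True)
T=lambda p:(270+(p[0]+.5)/6-.5,192+(p[1]+.5)/6-.5)
S=lambda p:(290+(p[0]+.5)/5-.5,170+(p[1]+.5)/5-.5)
obs=[("top",T((86,298)),(-65,60,29)),("top",T((303,284)),(-65,-60,29)),("top",T((128,238)),(-35,32.5,29)),
("side",S((160,294)),(-35,32.5,29)),("side",S((151,368)),(-65,-60,29)),("side",S((155,417)),(-65,-60,0)),("side",S((92,284)),(-65,60,29)),
("side",S((392,390)),(65,-60,0))]
lid=[("top",T((55,150)),143,59,4),("side",S((206,44)),143,59,4),("side",S((297,120)),143,-59,4)]
strip=[("top",T((229,366)),-59,0,3),("top",T((192,362)),-59,18,3),("side",S((53,346)),-59,18,3),("side",S((80,368)),-59,-18,3)]
def W(q,P):
    c,s=np.cos(q[2]),np.sin(q[2]);return np.array([q[0]+c*P[0]-s*P[1],q[1]+s*P[0]+c*P[1],P[2]])
def pts(q):
    a=q[3];o=[(c,uv,W(q,P)) for c,uv,P in obs]
    for c,uv,r,y,n in lid: o.append((c,uv,W(q,(60-r*np.cos(a)+n*np.sin(a),y,34+r*np.sin(a)+n*np.cos(a)))))
    for c,uv,x,y,n in strip: o.append((c,uv,W(q,(q[4]+x,-15+y,25+n))))
    return o
f=lambda q:np.concatenate([proj(c,X)-uv for c,uv,X in pts(q)])
r=least_squares(f,[430,80,0.05,1.1,-50],loss="soft_l1");q=r.x
print(q);print(f(q).reshape(-1,2))
np.save("q.npy",q)
print("hole",W(q,(-35,32.5,29)),"press",W(q,(60-128*np.cos(q[3])+4*np.sin(q[3]),32.5,34+128*np.sin(q[3])+4*np.cos(q[3]))),"strip end",W(q,(q[4]-59,-15,25)))
# pin
Tp=lambda p:(396+(p[0]-360+.5)/6-.5,232+(p[1]+.5)/6-.5)
Sp=lambda p:(305+(p[0]-450+.5)/5-.5,275+(p[1]+.5)/5-.5)
P=[("top",Tp((500,146)),80),("side",Sp((629,116)),80),("side",Sp((624,197)),43),("top",Tp((481,152)),42)]
P+= [("side",Sp((628,158)),62)]
print([atz(c,*uv,z) for c,uv,z in P])
g=least_squares(lambda x:np.concatenate([proj(c,[x[0],x[1],z])-uv for c,uv,z in P]),[440,-300],loss="soft_l1")
print("pin",g.x,g.fun.reshape(-1,2))
print("stand corners top",[atz("top",*Tp(p),40) for p in((460,85),(548,110),(512,215),(418,180))])
for c in("top","side"):
    for l in("tape_measure","coffee_mug","spray_can"):
        b=bot.find_in(c,l); print(c,l,atz(c,*b[0]["bbox"][:2],40) if b else None)
E
python3 fit.py
```

```text
[585.27  84.8    0.04  13.66 -46.04]
[[ 0.47 -0.47]
 [-0.02 -0.39]
 [ 1.15  0.15]
 [-0.8  -0.42]
 [ 2.33  1.08]
 [ 1.12  1.12]
 [-0.73 -1.28]
 [-0.84  0.09]
 [ 0.45 -0.49]
 [ 0.07 -0.82]
 [-1.35 -0.06]
 [-0.35 -1.3 ]
 [ 0.45 -0.3 ]
 [-0.3  -2.75]
 [-1.43 -1.21]]
hole [548.9  115.76  29.  ] press [589.13 117.5  149.78] strip end [480.98  65.27  25.  ]
[array([ 455.32, -295.33,   80.  ]), array([ 456.32, -302.18,   80.  ]), array([ 455.16, -305.19,   43.  ]), array([ 454.32, -292.68,   42.  ]), array([ 455.77, -305.37,   62.  ])]
pin [ 456.18 -301.46] [[ 1.9  -0.3 ]
 [-0.19 -0.18]
 [-0.13 -1.09]
 [ 2.65 -0.61]
 [-0.45 -1.08]]
stand corners top [array([ 491.64, -282.93,   40.  ]), array([ 476.87, -330.74,   40.  ]), array([ 419.48, -308.73,   40.  ]), array([ 439.68, -257.96,   40.  ])]
top tape_measure [ 676.33 -237.51   40.  ]
top coffee_mug [ 332.77 -434.81   40.  ]
top spray_can [670.99 435.81  40.  ]
side tape_measure [ 677.6  -254.05   40.  ]
side coffee_mug [ 338.13 -410.41   40.  ]
side spray_can [724.6  571.44  40.  ]
```

```bash
cat >> h.py <<'E'
def jf():
    q=np.load("q.npy");o=bot.get_obs();c,s=np.cos(q[2]),np.sin(q[2]);d=np.array(o["tool_pos"])[:2]-q[:2]
    print("t",o["time"],"jig xyz",np.round([c*d[0]+s*d[1],-s*d[0]+c*d[1],o["tool_pos"][2]],1),"yaw-jig",np.round(o["tcp_rot"][2]-q[2],4),"rot",np.round(o["tcp_rot"],4),"F",np.round(o["contact_force"],1))
E
python3 -c "
from h import *
print(np.load('q.npy')[2]);jf()"
```

```text
0.043276858100464694
t 1.3 jig xyz [-420.5 -556.8  226.7] yaw-jig 0.3255 rot [3.1415 0.     0.3688] F [-0.4  0.7  0.3]
```

Request:
jog_arm([
  [0,0,0],
  [0,0,0],
  [0.029,-0.054,0],
  [0.029,-0.054,0],
  [0.029,-0.054,0],
  [0.029,-0.054,0],
  [0.029,-0.054,0],
  [0.029,-0.054,0],
  [0.029,-0.054,0],
  [0.029,-0.054,0],
], twist=[9.3,9.35,0,0,0,0,0,0,0,0], jaw=0)

```text
time: 2.55
tool_pos: [403.1, -46.2, 227.1]
tcp_rot: [3.141, -0.001, 0.043]
contact_force: [1.6, -0.6, -0.2]
grip_width: 0.6
finger_force: 0.0
```

```bash
python3 -c "
from h import *
jf()"
```

```text
t 2.55 jig xyz [-187.7 -123.   227.1] yaw-jig -0.0001 rot [ 3.1409e+00 -1.2000e-03  4.3200e-02] F [ 1.6 -0.6 -0.2]
```

Request:
jog_arm([
  [0.03,-0.054,0],
  [0.03,-0.054,0],
  [0,0,0.056],
  [0,0,0.056],
  [0,0,0.056],
  [0,0,0.025],
  [0,0,0.018],
  [0,0,0],
], twist=[0,0,0,0,0,0,0,0])

```text
time: 3.55
tool_pos: [456.8, 62.4, 14.7]
tcp_rot: [-3.141, 0.003, 0.043]
contact_force: [0.3, -0.4, 0.1]
grip_width: 0.2
finger_force: 0.0
```

```bash
python3 -c "
from h import *
jf()
t=bot.capture('top');s=bot.capture('side');jf()
k=lambda i,u,v,w,h,f:cv2.resize(i[v:v+h,u:u+w],None,fx=f,fy=f,interpolation=cv2.INTER_CUBIC)
cv2.imwrite('pics/C.png',np.hstack([k(t,270,192,70,90,5),k(s,270,160,90,90,5)]))"
```

```text
t 3.55 jig xyz [-129.3  -16.8   14.7] yaw-jig 0.0 rot [-3.1415e+00  2.7000e-03  4.3300e-02] F [ 0.3 -0.4  0.1]
t 3.65 jig xyz [-128.1  -16.9   16.2] yaw-jig -0.0 rot [ 3.1415e+00 -7.0000e-04  4.3300e-02] F [-0.5  0.6  0.2]
```

View pics/C.png

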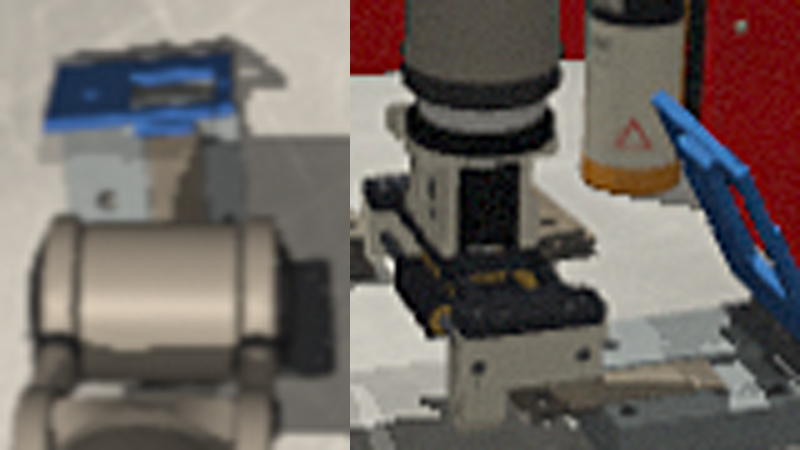

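The side view shows the gripper standing in front of the strip's free end, fingertips lined up with the strip. Now I'll push.

Request:
jog_arm([
  [0.008,0,0],
  [0.008,0,0],
  [0.005,0,0],
  [0.004,0,0],
  [0.004,0,0],
  [0.004,0,0],
  [0.003,0,0],
], twist=[0,0,0,0,0,0,0])

```text
time: 4.53
tool_pos: [493.9, 64.0, 15.7]
tcp_rot: [3.141, -0.0, 0.043]
contact_force: [-0.6, 0.6, 1.2]
grip_width: 0.4
finger_force: 0.8
```

Request:
jog_arm([
  [0.002,0,0],
  [0.002,0,0],
], twist=[0,0])

```text
time: 4.78
tool_pos: [497.6, 64.1, 15.7]
tcp_rot: [3.142, 0.0, 0.043]
contact_force: [-1.6, 0.3, 0.3]
grip_width: 0.6
finger_force: 0.6
```

Request:
jog_arm([
  [0.002,0,0],
  [0.002,0,0],
], twist=[0,0])

```text
time: 5.03
tool_pos: [501.2, 64.3, 15.6]
tcp_rot: [3.142, 0.001, 0.043]
contact_force: [-5.6, -2.0, 4.9]
grip_width: 0.5
finger_force: 2.7
```

Request:
jog_arm([
  [0.002,0,0],
  [0,0,0],
], twist=[0,0])

```text
time: 5.28
tool_pos: [501.2, 64.3, 15.4]
tcp_rot: [3.142, 0.005, 0.044]
contact_force: [-8.8, -1.1, 5.5]
grip_width: 0.6
finger_force: 4.2
```

Request:
jog_arm([
  [0.002,0,0],
  [0,0,0],
], twist=[0,0])

```text
time: 5.52
tool_pos: [501.2, 64.4, 15.2]
tcp_rot: [-3.142, 0.01, 0.044]
contact_force: [-13.8, -1.8, 10.8]
grip_width: 0.6
finger_force: 7.0
```

Request:
jog_arm([
  [0.003,0,0],
  [0.003,0,0],
  [0,0,0],
], twist=[0,0,0])

```text
time: 5.9
tool_pos: [501.2, 64.5, 14.6]
tcp_rot: [-3.141, 0.022, 0.044]
contact_force: [-29.7, -4.7, 22.5]
grip_width: 0.9
finger_force: 15.4
```

Request:
jog_arm([
  [-0.03,0,0],
  [-0.03,0,-0.03],
  [0,0,-0.06],
  [0,0,-0.06],
  [0,0,-0.05],
  [0,0.05,0],
  [0,0.05,0],
  [0,0.05,0],
], twist=[0,0,0,0,0,0,0,0])

```text
time: 6.9
tool_pos: [458.6, -89.2, 216.3]
tcp_rot: [3.141, -0.002, 0.044]
contact_force: [1.1, 1.1, 0.7]
grip_width: 0.9
finger_force: 0.0
```

```bash
python3 -c "
from h import *
t=bot.capture('top');s=bot.capture('side');jf()
k=lambda i,u,v,w,h,f:cv2.resize(i[v:v+h,u:u+w],None,fx=f,fy=f,interpolation=cv2.INTER_CUBIC)
cv2.imwrite('pics/D.png',np.hstack([k(t,270,192,60,90,6),k(s,290,170,70,90,6)]))"
```

```text
t 7.0 jig xyz [-134.  -171.   215.9] yaw-jig -0.0047 rot [ 3.1395e+00 -1.6000e-03  3.8600e-02] F [-1.1 -0.1 -0.4]
```

View pics/D.png

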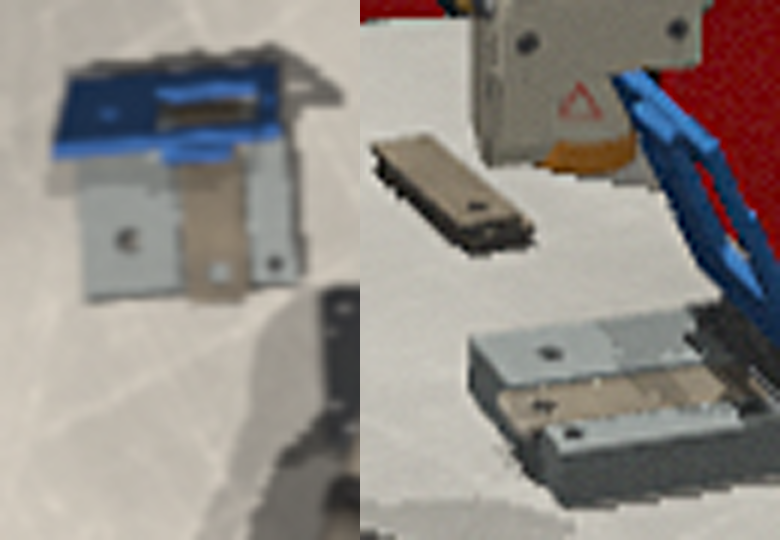

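The top view shows the strip end just proud of the jig's front, at about (306,241). The side view agrees, and the contact stop was firm at 30 N. Next is the lid, going behind it.

Request:
jog_arm([
  [0.036,-0.041,0],
  [0.036,-0.041,0],
  [0.036,-0.041,0],
  [0.036,-0.041,0],
  [0.036,-0.041,0],
  [0,0,0],
  [0,0,0.035],
  [0,0,0.035],
  [0,0,0],
], twist=[0,0,0,0,0,0,0,0,0])

```text
time: 8.12
tool_pos: [626.9, 124.7, 143.1]
tcp_rot: [3.141, 0.006, 0.043]
contact_force: [-0.8, 0.0, 0.7]
grip_width: 0.4
finger_force: 0.0
```

```bash
python3 -c "
from h import *
jf()"
```

```text
t 8.125 jig xyz [ 43.3  38.1 143.1] yaw-jig -0.0002 rot [3.1412 0.0062 0.0431] F [-0.8  0.   0.7]
```

Request:
jog_arm([
  [-0.012,0,0.001],
  [-0.01,0,0.001],
  [-0.01,0,0.002],
  [-0.01,0,0.003],
  [-0.01,0,0.003],
  [-0.01,0,0.004],
  [-0.01,0,0.005],
  [-0.01,0,0.006],
  [-0.01,0,0.007],
  [-0.01,0,0.008],
], twist=[0,0,0,0,0,0,0,0,0,0])

```text
time: 9.38
tool_pos: [526.5, 120.4, 105.1]
tcp_rot: [3.141, 0.0, 0.043]
contact_force: [-0.3, -0.3, -0.4]
grip_width: 0.4
finger_force: 0.0
```

```bash
python3 -c "
from h import *
jf()
s=bot.capture('side');jf()
cv2.imwrite('pics/E.png',cv2.resize(s[120:270,250:410],None,fx=4,fy=4,interpolation=cv2.INTER_CUBIC))"
```

```text
t 9.375 jig xyz [-57.2  38.2 105.1] yaw-jig 0.0 rot [3.1415e+00 1.0000e-04 4.3300e-02] F [-0.3 -0.3 -0.4]
t 9.425 jig xyz [-59.2  38.2 104. ] yaw-jig 0.0002 rot [3.1414 0.0036 0.0434] F [-0.9  0.9 -1.5]
```

View pics/E.png

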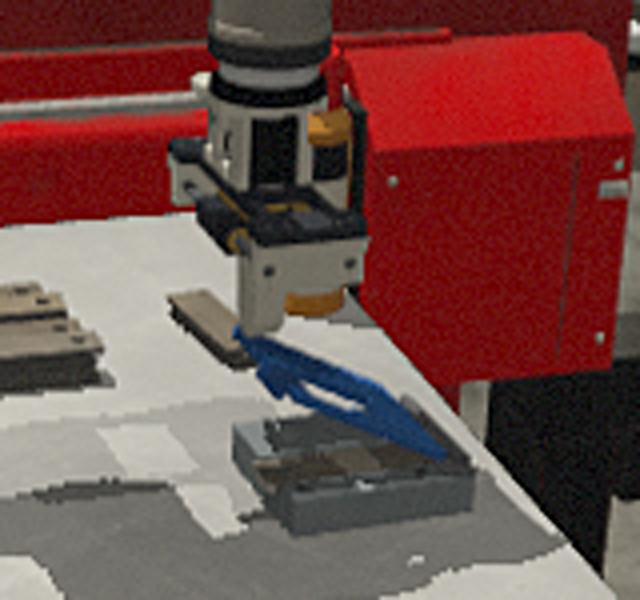

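The side view shows the lid sinking clear of the finger at (330,215). I'll rise and travel to the pin.

Request:
jog_arm([
  [0,0,-0.04],
  [0,0,-0.04],
  [0,0,-0.02],
  [-0.0125,0.0594,0],
  [-0.0125,0.0594,0],
  [-0.0125,0.0594,0],
  [-0.0125,0.0594,0],
  [-0.0125,0.0594,0],
  [-0.0125,0.0594,0],
  [-0.0125,0.0594,0],
], twist=[0,0,0,0,0,0,0,0,0,0], jaw=0.05)

```text
time: 10.68
tool_pos: [457.2, -300.6, 205.7]
tcp_rot: [3.141, -0.0, 0.043]
contact_force: [1.2, 0.2, -0.2]
grip_width: 50.0
finger_force: 0.0
```

Run:
```python
from h import *
t=bot.capture('top');s=bot.capture('side');jf();print(bot.get_obs()["tool_pos"])
k=lambda i,u,v,w,h,f:cv2.resize(i[v:v+h,u:u+w],None,fx=f,fy=f,interpolation=cv2.INTER_CUBIC)
cv2.imwrite('pics/F.png',np.hstack([k(t,270,192,60,70,7),k(s,290,190,90,70,4)[:280] if 0 else cv2.copyMakeBorder(k(s,290,190,90,80,4),0,170,0,0,cv2.BORDER_CONSTANT)]))
cv2.imwrite('pics/top1.png',t);cv2.imwrite('pics/side1.png',s)
```

```text
t 10.775 jig xyz [-145.6 -383.1  205.2] yaw-jig -0.006 rot [3.1394e+00 2.0000e-04 3.7300e-02] F [ 0.1  0.5 -0. ]
[ 456.34061292 -304.21455214  205.21333712]
```

View pics/F.png

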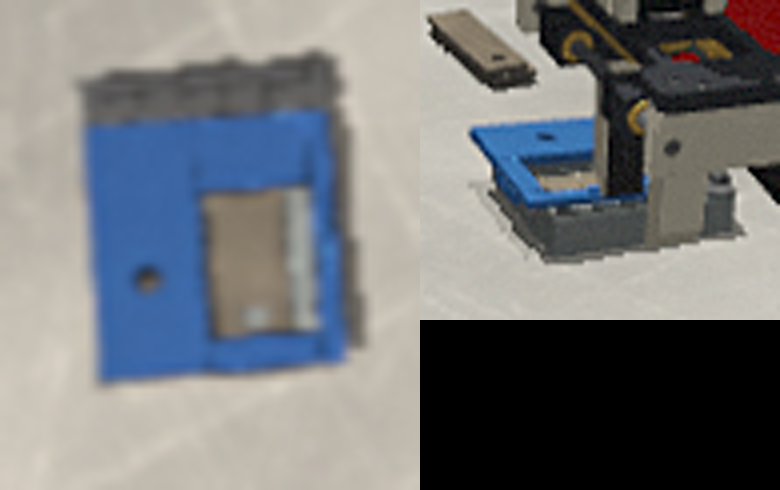

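The lid is down on its springs, with its hole at about (291,231) in the top view and (321,224) in the side view. Descending on the pin.

Request:
jog_arm([
  [0,-0.004,0.05],
  [0,0,0.05],
  [0,0,0.03],
  [0,0,0],
  [0,0,0],
], twist=[0,0,0,0,0])

```text
time: 11.4
tool_pos: [458.4, -295.0, 77.0]
tcp_rot: [3.14, -0.001, 0.044]
contact_force: [-0.2, 0.6, 0.6]
grip_width: 49.7
finger_force: 0.0
```

Run:
```python
from h import *
np.set_printoptions(precision=1,suppress=True)
jf();print(bot.get_obs()["tool_pos"])
T=(270+149.5/7-.5,192+278.5/7-.5);S=(290+126.5/4-.5,190+136.5/4-.5)
print("lidhole top",atz("top",*T,43),"side",atz("side",*S,43),tri(T,S))
# knob refine by colour: centroid of red knob, both initial images
for c,(u,v,w,h) in(("top",(396,232,60,40)),("side",(320,285,45,40))):
    im=cv2.imread(f"pics/{c}0.png")[v:v+h,u:u+w].astype(int)
    m=(im[...,2]>120)&(im[...,2]>im[...,1]+60)&(im[...,2]>im[...,0]+60)
    y,x=np.nonzero(m);print(c,m.sum(),u+x.min(),u+x.max(),v+y.min(),v+y.max(),u+x.mean(),v+y.mean(),atz(c,u+x.mean(),v+y.mean(),78 if c=="top" else 63))
    g=(im[...,1]>im[...,2]+40)&(im[...,1]>im[...,0]+40)
    y,x=np.nonzero(g)
    if len(x):print("green",atz(c,u+x.mean(),v+y.mean(),70))
```

```text
t 11.4 jig xyz [-143.2 -373.9   77. ] yaw-jig 0.0004 rot [ 3.1 -0.   0. ] F [-0.2  0.6  0.6]
[ 458.4 -295.    77. ]
lidhole top [547.7 118.6  43. ] side [548.8 114.1  43. ] (array([549.1, 118.5,  40.9]), np.float64(2.257806223600811))
top 31 417 422 253 259 419.83870967741933 255.70967741935485 [ 456.  -298.7   78. ]
green [ 463.6 -375.7   70. ]
side 56 336 345 296 303 340.17857142857144 298.98214285714283 [ 463.9 -281.8   63. ]
green [ 461.2 -376.3   70. ]
```

Request:
jog_arm([
  [-0.0025,0.003,0],
  [0,0,0.015],
  [0,0,0.013],
  [0,0,0],
  [0,0,0],
], twist=[0,0,0,0,0])

```text
time: 12.02
tool_pos: [455.3, -297.8, 47.6]
tcp_rot: [-3.141, 0.0, 0.043]
contact_force: [0.1, 0.3, 0.1]
grip_width: 49.8
finger_force: 0.0
```

Request:
jog_arm([
  [0,0,0],
  [0,0,0],
], twist=[0,0], jaw=0.03)

```text
time: 12.28
tool_pos: [455.4, -298.0, 48.0]
tcp_rot: [3.141, -0.0, 0.043]
contact_force: [-0.3, -0.5, -0.6]
grip_width: 34.7
finger_force: 0.0
```

Request:
jog_arm([
  [0,0,0],
], twist=[0], jaw=0.024)

```text
time: 12.4
tool_pos: [455.3, -297.9, 48.0]
tcp_rot: [3.141, -0.0, 0.043]
contact_force: [1.2, 0.0, 0.1]
grip_width: 25.9
finger_force: 0.0
```

Request:
jog_arm([
  [0,0,0],
  [0,0,0],
  [0,0,0],
], twist=[0,0,0], jaw=0.0)

```text
time: 12.78
tool_pos: [455.3, -297.9, 47.9]
tcp_rot: [3.141, -0.0, 0.043]
contact_force: [-0.6, 0.7, 2.6]
grip_width: 21.4
finger_force: 30.0
```

Request:
jog_arm([
  [0,0,-0.02],
  [0,0,-0.04],
  [0,0,-0.04],
  [0.016,-0.059,0],
  [0.016,-0.059,0],
  [0.016,-0.059,0],
  [0.016,-0.059,0],
  [0.016,-0.059,0],
  [0.016,-0.059,0],
  [0.014,-0.058,0],
], twist=[0,0,0,0,0,0,0,0,0,0])

```text
time: 14.02
tool_pos: [547.3, 120.6, 147.5]
tcp_rot: [3.141, 0.0, 0.043]
contact_force: [1.4, -0.5, -1.2]
grip_width: 21.4
finger_force: 30.0
```

Request:
jog_arm([
  [0,0,0.02],
  [0,0,0.02],
  [0,0,0],
  [0,0,0],
], twist=[0,0,0,0])

```text
time: 14.52
tool_pos: [547.6, 118.4, 108.3]
tcp_rot: [3.142, -0.001, 0.043]
contact_force: [1.1, -0.4, 0.3]
grip_width: 21.3
finger_force: 30.0
```

Run:
```python
from h import *
t=bot.capture('top');s=bot.capture('side');jf();o=bot.get_obs();print(o["tool_pos"],o["grip_width"])
print(proj("side",[548,118.5,43]),proj("side",np.array(o["tool_pos"])-[0,0,42]))
cv2.imwrite('pics/G.png',cv2.resize(s[175:255,285:375],None,fx=7,fy=7,interpolation=cv2.INTER_CUBIC))
```

```text
t 14.625 jig xyz [-35.9  35.1 108.7] yaw-jig -0.0005 rot [ 3.1416e+00 -1.7000e-03  4.2800e-02] F [ 0.2 -0.  -0.5]
[547.89808856 118.34279675 108.66316122] 21.72230534565205
[320.37306656 222.98927349] [320.66277394 215.14759736]
```

View pics/G.png

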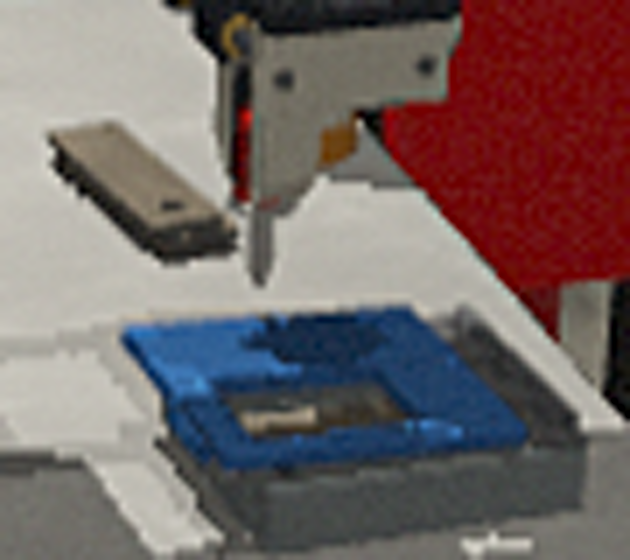

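The side view shows the pin upright in the hand with its tip at (321.4,215), directly above the hole spot, which was seen at (321,223.6). The tip and hole offsets match, so I'm inserting.

Request:
jog_arm([
  [0,0,0.015],
  [0,0,0.006],
  [0,0,0.003],
  [0,0,0.003],
  [0,0,0.003],
], twist=[0,0,0,0,0])

```text
time: 15.25
tool_pos: [547.4, 118.6, 77.6]
tcp_rot: [3.142, -0.0, 0.043]
contact_force: [-0.5, -0.6, -0.5]
grip_width: 21.3
finger_force: 30.0
```

Request:
jog_arm([
  [0,0,0.003],
  [0,0,0.003],
], twist=[0,0])

```text
time: 15.5
tool_pos: [547.4, 118.4, 71.6]
tcp_rot: [3.141, -0.0, 0.043]
contact_force: [0.4, -1.6, -1.5]
grip_width: 21.3
finger_force: 30.0
```

Request:
jog_arm([
  [0,0,0.003],
  [0,0,0.003],
  [0,0,0.003],
], twist=[0,0,0])

```text
time: 15.88
tool_pos: [547.4, 118.4, 62.6]
tcp_rot: [3.141, -0.0, 0.043]
contact_force: [0.4, -2.5, 1.3]
grip_width: 21.3
finger_force: 30.0
```

Request:
jog_arm([
  [0,0,0.003],
  [0,0,0.003],
  [0,0,0.003],
  [0,0,0.003],
], twist=[0,0,0,0])

```text
time: 16.38
tool_pos: [547.6, 118.3, 50.7]
tcp_rot: [3.141, -0.001, 0.043]
contact_force: [0.5, -4.6, 4.2]
grip_width: 21.4
finger_force: 30.0
```

Request:
jog_arm([
  [0,0.001,0.001],
  [0,0,0.002],
  [0,0,0.001],
  [0,0,0],
], twist=[0,0,0,0])

```text
time: 16.88
tool_pos: [547.2, 117.8, 46.7]
tcp_rot: [-3.141, 0.0, 0.043]
contact_force: [-0.0, 0.1, 3.2]
grip_width: 21.4
finger_force: 30.0
```

Request:
jog_arm([
  [0,0,0.001],
  [0,0,0.001],
  [0,0,0],
], twist=[0,0,0])

```text
time: 17.25
tool_pos: [547.2, 117.7, 44.7]
tcp_rot: [-3.141, 0.0, 0.043]
contact_force: [-1.4, 2.1, 5.1]
grip_width: 21.2
finger_force: 30.0
```

Request:
jog_arm([
  [0,0,0.001],
  [0,0,0.001],
  [0,0,0],
], twist=[0,0,0])

```text
time: 17.62
tool_pos: [547.2, 117.8, 43.9]
tcp_rot: [-3.141, -0.0, 0.043]
contact_force: [-4.2, 1.8, 13.5]
grip_width: 21.4
finger_force: 30.0
```

Request:
jog_arm([
  [0,0,0.001],
  [0,0,0.001],
  [0,0,0],
], twist=[0,0,0])

```text
time: 18.0
tool_pos: [547.3, 118.0, 43.2]
tcp_rot: [-3.141, -0.001, 0.044]
contact_force: [-8.4, 0.9, 25.1]
grip_width: 21.3
finger_force: 30.0
```

Request:
jog_arm([
  [-0.001,0,0],
  [0,0,0],
  [0,0,0],
  [0,0,0],
], twist=[0,0,0,0])

```text
time: 18.5
tool_pos: [547.2, 117.9, 43.4]
tcp_rot: [-3.141, -0.003, 0.043]
contact_force: [-5.9, 1.5, 23.1]
grip_width: 21.5
finger_force: 30.0
```

Run:
```python
from h import *
s=bot.capture('side');jf();o=bot.get_obs();print(o["tool_pos"],o["grip_width"],o["finger_force"])
cv2.imwrite('pics/H.png',cv2.resize(s[175:260,285:380],None,fx=7,fy=7,interpolation=cv2.INTER_CUBIC))
```

```text
t 18.55 jig xyz [-36.6  34.8  43.3] yaw-jig 0.0002 rot [-3.1413 -0.0032  0.0435] F [-6.   1.6 22.5]
[547.20463308 117.93659391  43.34842842] 21.3144323074991 30.027376413345337
```

View pics/H.png

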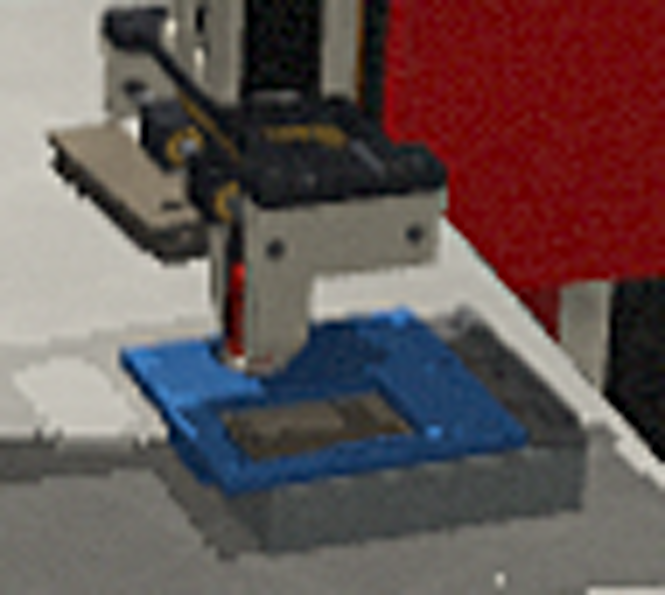

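The side view shows the lid flat: its front corner dropped about 8 mm, from row 325 to 350 in the crop. The pin's flange is on the plate and the hand is pressing with about 23 N. Handing in.

```bash
python3 -c "
from plant import bot
print(bot.close_job())"
```

```text
the job is handed in; nothing more can be done
None
```

The job is handed in at about 18.6 s, but the close call returned no verdict. The strip stopped firmly against the stop, the blue half is shut, and the pin is through both halves with the hand still pressing it down at about 23 N. The arm was never brought near the mug, tape measure or spray can, though I did not re-check their positions at the end.

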